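# Find the hidden stop-pin receiver by feel, seat the pin and bring the blank up to it

## Task

Set up the stop on the work board: put the wide-flanged stop pin through the oversize round opening and, pressing only lightly, sweep its foot about until it finds the hidden receiver hole underneath (closed flush by a sprung dust plug), then press it fully home so that its flange lies flat on the board. Then slide the wooden blank along the fence until it gently touches the pin's flange, lying flat against the fence, and let go. Never load the pin with more than about 60 N, against the board or through the blank, and leave the slim pin, the caliper and the tape measure where they are.

Things in the scene. Friction and masses are not known exactly. Their poses are not given: they have to be found in the camera images.
- work_board: Fixed work board, 240 (x) x 300 (y) mm: aluminium base, 12 mm plywood top whose surface is 46 mm above the origin (centre of the underside; z up). Fence: aluminium bar along y, 12 mm above the plywood, working face at x = +75 mm looking to -x. One round opening, 36 mm, at x = +39, y = +85 mm; 12 mm down in it a flat steel receiver, adjustable in x and y but locked, with the hidden hole.
- opening (a point): Centre of the 36 mm opening at the plywood's top; axes as the board's. NOT the hidden hole: that is vertical, 17.3 mm wide, 22 mm deep, in the flat receiver 12 mm below this point, its centre 3 to 6.5 mm off along x and up to 5.5 mm off along y. A steel plug flush with the receiver closes it unseen; its spring yields at 0.3 to 0.8 N and the pin's weight keeps it down.
- stop_pin_grip (a point): Middle of the grip of the loose steel stop pin (0.25 kg), upright in one of the stand's two holes. Dark round grip, diameter 22, height 36 mm (this point is on its axis, half-way up, 26 mm above the flange's underside); below it a flange, diameter 44, 8 mm thick. z is its axis, up. Parked, the flange lies on the stand: lift 35 mm to clear.
- stop_pin: The same stop pin: origin on its axis at the underside of the flange, z up. Below the flange a shaft 16 mm in diameter, 30 mm long, tapering to 12 mm over the last 4 mm (lead-in). On the receiver's face but not in the hole, the flange's underside stays 18 mm above the plywood; fully home it lies on the plywood.
- slim_pin: Bystander: another steel pin in the stand's other hole, 80 mm from the stop pin: 26 mm flange, slim grip 12 mm in diameter and 50 mm tall. Origin at the underside of its flange. Leave it.
- pin_stand: Fixed wooden block 150 (x) x 60 (y) x 42 mm with two holes at x = -40 and +40 mm that hold the pins. Origin: centre of its underside.
- blank_center (a point): Centre of the loose wooden blank, a board 70 (x) x 120 (y) x 22 mm, 0.1 to 0.25 kg, lying on the plywood beside the fence (1 mm off or less), this point 11 mm above the plywood. Its long axis y runs along the fence. It starts on the board's -y side of the opening, 45 to 100 mm short of its end place, and slides towards the board's +y.
- blank: The same blank; origin at the centre of its underside, axes as the point's.
- caliper: Bystander: digital caliper, 214 mm long, lying on the table in front of the work board. Leave it.
- tape_measure: Bystander: tape measure, 66 x 74 x 36 mm, on the table to the right of the work board. Leave it.
There are look-alikes about, which are no part of the job. What is shaped like the stop_pin but purple is not meant.

How it is judged (in metres and radians):
On the way, in this order (a step that is already met when the one before it is completed fails the run):
1. the stop pin has dropped into the hidden receiver and is fully home, its flange down on the board (z of stop_pin_grip in the frame of work_board below 0.0745 m and horizontal distance between stop_pin_grip and opening below 0.012 m and angle between stop_pin_grip's own z axis and vertical below 0.06 rad), for 0.2 s.
2. the blank has been slid along the fence up to the pin (y of stop_pin in the frame of blank below 0.0845 m), for 0.1 s.
At the end, for the whole second after the job is handed in: The stop pin stands in the receiver with its flange on the board (within 2.5 mm) and upright (within 0.06 rad); the blank lies on the board with its end within 2.5 mm of the pin's flange and its side against the fence (centre within 3.5 mm, parallel within 0.05 rad); both are at rest and released (all of step 1 and y of stop_pin in the frame of blank between 0.079 and 0.0845 m and x of blank_center in the frame of work_board above 0.0365 m and z of blank_center in the frame of work_board below 0.06 m and angle between the y axis of blank and the y axis of work_board, either way round below 0.05 rad and linear speed of each of blank, stop_pin below 0.01 m/s); the robot touches nothing.
It fails at once if the stop pin is pressed against the work board or its receiver with more than 60 N (contact force between stop_pin and work_board above 60 N).
It fails at once if the blank is rammed into the pin with more than 60 N (contact force between stop_pin and blank above 60 N).
It fails at once if the slim pin is moved more than 15 mm (distance of slim_pin from where it was at the start of the episode above 0.015 m).
It fails at once if the caliper is moved more than 20 mm (distance of caliper from where it was at the start of the episode above 0.02 m).
It fails at once if the tape measure is moved more than 20 mm (distance of tape_measure from where it was at the start of the episode above 0.02 m).
It also fails if it takes over 72 s, if anything falls off the work surface, if the arm or the gripper's body presses on something with over 40 N, if the wrist force passes 120 N, or if a joint passes its speed limit or range.

## Robot

A 6-joint arm with a two-finger parallel gripper is mounted at the origin on the work surface; the furniture and walls round the work are solid. World frame = base frame: x ahead of the robot, y to its left, z up, the work surface at z = 0. Lengths are in mm, angles in rad, forces in N, time in s.
With the tool pointing down it reaches from about 225 to 725 mm from the base axis. Payload 3.1 kg.
Tool frame: the origin (TCP) lies midway between the tips of the shut fingers; the grasp point (between the pads) lies 19 mm behind it (env.tcp_to_grasp is the distance from the TCP to the grasp point, in mm); z points along the fingers, y is the line along which they close (so a half turn about z gives the same grasp; the last joint's range is limited). The gripper opens to 85 mm and grips with 20 to 120 N. Pads are 22 mm wide; open, the fingers measure 114 mm over their backs; the gripper's body (76 mm by 85 mm) begins 54 mm behind the grasp point. The pads swing forward as they close: fully open they stand 13 mm farther back than shut.
Start: joints at [1.092, 0.048, 0.099, 1.622, 0, 1.443], TCP at [180.422, 493.016, 231.312] pointing down, gripper open.
Joint ranges: [-2.91, 2.91], [-0.99, 1.94], [-1.21, 1.42], [-2.12, 2.29], [-1.49, 1.47], [-3.14, 3.14]. Speed limits (rad/s): [2.79, 2.79, 3.14, 3.14, 3.14, 3.14].

## Interface

Orientations are given as a 3x3 rotation matrix whose columns are the frame's x, y, z axes.
In Python, from plant import get_obs, imaging, env gives the robot as it stands.
- The arm moves only by the tool apply_moves, never from a script. Its argument "commands" is a list of rows, each a list of 3 entries, a list of its own where there are three numbers: the closure, from 0 (fully open) to 1 (shut), then the shift along the tool's x, y, z in m, then the turn about the tool's z in rad. In form: [[claw, [x, y, z], yaw], ...]. A call has 1 to 8 rows; each row is the pose to reach, as a shift and turn from the pose commanded when the call began, along the tool's axes at that moment; what a row does not reach only later rows make up. A row lasts 1/12 s, in which the tool goes at most 41.7 mm and 7.16 degrees, less where a joint would pass 70% of its speed; a pose out of reach is approached as far as the arm can. A call with a gripper value outside its range is refused whole. The fingers move at their own pace and stop on an object; "squeeze" is the grip in N (left out, the last holds). Time passes only in rows, so rows that repeat a pose let the fingers close. It gives the time, the measured TCP pose, the force, the opening and the grip force at its end, in the units of the state.
- get_obs(): the state, without advancing time (a new reading comes with each control period).
- imaging.camera(name): name is "scene" or "top" or "wrist"; returns the picture (384x512x3 uint8, red, green, blue); there is no depth.
- imaging.camera_model(name): a dict with "fov_y" (degrees; the focal length in pixels is half the picture's height over the tangent of half this angle, whatever the lens; pixels are square), "cx", "cy" (the principal point, pixels), "R" (3x3) and "t" (3): a world point X has camera coordinates R X + t; the wrist camera has in their place "hand_eye" (4x4, takes a point from camera to tool coordinates, whose origin is the TCP and whose axes are the flange's). Camera axes: x right, y down, z forward; pixel columns grow to the right and rows downward; lengths in mm; the calibration is good to about 2 mm. A picture is of the moment at which its call begins: read the wrist's pose just before it. camera_model takes no time and is no camera call.
- env.job_done(): hands the job in; it is judged then, once.
The state is a dict: "time": time; "joints": joint angles; "qd": joint speeds; "effort": joint torques, N m; "tool_pos": TCP position; "orientation": TCP orientation; "force": force on the tool from outside, world axes, zero at the start; "wrist_torque": the same for the moment, N m; "width": finger opening in mm; "grip_force": force on a finger pad.
Only numpy, scipy, OpenCV 4.12 (cv2) and the standard library are available. Lean on these libraries where they do the work, as an engineer would, in place of code of your own. Each camera call takes 0.05 s, during which the arm holds its last target. There are 200 camera calls.

## Working session

There is one attempt and no reset: what is moved stays moved. The work goes in short steps, Python scripts to look and compute and a tool call to move; the robot and the scene stay as the last step left them, time stands still between calls to the robot, and variables do not carry over. Pictures are saved under pics/ and viewed, at most 11 in all, crops included, and the job is handed in when it is done.

Besides the shell and the picture viewer there is one more tool, called after "Call:" as a command line: name --argument value ..., lists and objects as JSON in quotes. apply_moves: Moves the arm, as the interface text tells. Its arguments: {"type":"object","properties":{"commands":{"type":"array","items":{"type":"array"}},"squeeze":{"type":"number"}},"required":["commands"]}

```bash
mkdir -p pics && ls && cat > h.py <<'E'
import numpy as np, cv2
from plant import get_obs, imaging, env
def cam(name):
    m=imaging.camera_model(name); f=192/np.tan(np.radians(m["fov_y"])/2)
    return m,f
def pose(name,o=None):
    "R,t with Xc=R X+t"
    m,f=cam(name)
    if name!="wrist": return np.array(m["R"]),np.array(m["t"]),f,m
    o=o or get_obs(); H=np.array(m["hand_eye"]); T=np.eye(4); T[:3,:3]=o["orientation"]; T[:3,3]=o["tool_pos"]
    W=np.linalg.inv(T@H); return W[:3,:3],W[:3,3],f,m
def ray(P,uv,z):
    R,t,f,m=P; d=R.T@np.array([(uv[0]-m["cx"])/f,(uv[1]-m["cy"])/f,1]); c=-R.T@t
    return c+d*(z-c[2])/d[2]
def proj(P,X):
    R,t,f,m=P; c=R@np.array(X,float)+t; return np.array([m["cx"]+f*c[0]/c[2],m["cy"]+f*c[1]/c[2]])
def snap(name,fn):
    o=get_obs(); P=pose(name,o); im=imaging.camera(name); cv2.imwrite(fn,cv2.cvtColor(im,cv2.COLOR_RGB2BGR)); return im,P
E
python3 - <<'E'
from h import *
o=get_obs(); print(o)
for n in("scene","top","wrist"):
    im,P=snap(n,f"pics/{n}0.png"); print(n,im.shape,imaging.camera_model(n))
a=cv2.imread("pics/scene0.png");b=cv2.imread("pics/top0.png")
E
```

```text
pics
{'time': 0.0, 'joints': array([ 1.09225730e+00,  4.87082855e-02,  9.75616652e-02,  1.62199697e+00,
       -6.51771799e-06,  1.44300608e+00]), 'qd': array([ 0.00054756, -0.00195565, -0.00109647,  0.00049699, -0.00027793,
       -0.00066017]), 'effort': array([ 1.88311809e-03, -3.38779914e+01,  3.20015645e+01,  2.03272467e-02,
       -3.15074533e-05,  5.63912820e-06]), 'tool_pos': array([180.11054808, 492.47534559, 230.1211175 ]), 'orientation': array([[-9.39115541e-01,  3.43599833e-01, -1.07508598e-03],
       [ 3.43601391e-01,  9.39113268e-01, -2.08658782e-03],
       [ 2.92676278e-04, -2.32894809e-03, -9.99997245e-01]]), 'force': array([-0.41033781, -0.71698198,  0.5774693 ]), 'wrist_torque': array([ 0.05296628, -0.00020764, -0.00762358]), 'grip_force': 0.0, 'width': 85.06973395606185}
scene (384, 512, 3) {'fov_y': 52.29722236396801, 'cx': 257.34106473707783, 'cy': 190.98409064206544, 'R': array([[-0.48504597, -0.87427763,  0.01921025],
       [-0.39859297,  0.20147839, -0.89472348],
       [ 0.77836627, -0.44163909, -0.4462072 ]]), 't': array([283.59204065, 232.01666414, 756.75508671])}
top (384, 512, 3) {'fov_y': 55.61153536733205, 'cx': 248.3335348801823, 'cy': 194.21485558636306, 'R': array([[ 0.02905192, -0.99948971,  0.01327784],
       [-0.99012457, -0.03059719, -0.13681063],
       [ 0.13714709, -0.0091721 , -0.99050823]]), 't': array([  31.61326081,  505.49633189, 1198.12811073])}
wrist (384, 512, 3) {'fov_y': 64.26994525571868, 'cx': 260.09362087392856, 'cy': 192.50956005116356, 'hand_eye': array([[ 2.50096694e-04, -9.45186350e-01, -3.26531316e-01,
         8.48399734e+01],
       [ 9.99999895e-01,  3.61449479e-04, -2.80342012e-04,
         9.50512743e-01],
       [ 3.83000018e-04, -3.26531212e-01,  9.45186342e-01,
        -1.42348291e+02],
       [ 0.00000000e+00,  0.00000000e+00,  0.00000000e+00,
         1.00000000e+00]])}
```

View pics/top0.png

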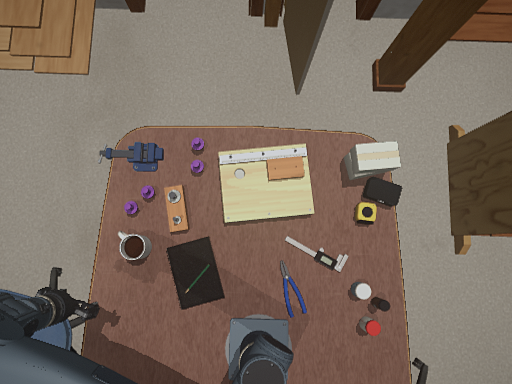

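View pics/scene0.png

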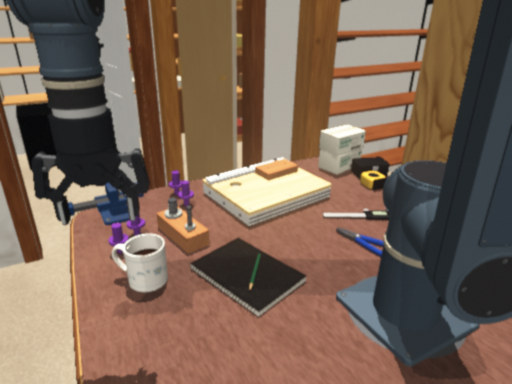

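The top view shows the stand at (176,208) with the wide-flange pin about (174,197) and the slim one about (177,220). The board spans (219,148)–(313,214), with the opening at (239,173), the blank at (285,168) and the fence at the far side.

```bash
python3 - <<'E'
from h import *
im=cv2.imread("pics/top0.png"); P=pose("top")
hsv=cv2.cvtColor(im,cv2.COLOR_BGR2HSV)
# plywood: yellowish bright
m=cv2.inRange(hsv,(18,40,150),(35,200,255)); m[:, :200]=0; m[:,330:]=0; m[:130]=0;m[235:]=0
c=max(cv2.findContours(m,0,2)[0],key=cv2.contourArea); r=cv2.minAreaRect(c); print("ply",r)
print([ray(P,p,46).round(1).tolist() for p in cv2.boxPoints(r)])
m2=cv2.inRange(hsv,(5,120,80),(17,255,255)); m2[:130]=0;m2[240:]=0
for c in cv2.findContours(m2,0,2)[0]:
    if cv2.contourArea(c)>150:
        r=cv2.minAreaRect(c); print("or",cv2.contourArea(c),r,[ray(P,p,42 if r[0][0]<200 else 68).round(1).tolist() for p in cv2.boxPoints(r)])
print("open",ray(P,(239,173),46),"stop",ray(P,(174,197),42),"slim",ray(P,(177,220),42), "stop top",ray(P,(173,196),86))
a=cv2.resize(im[125:245,155:325],None,fx=4.5,fy=4.5,interpolation=cv2.INTER_CUBIC); cv2.imwrite("pics/topc.png",a)
E
```

```text
ply ((266.34844970703125, 188.86318969726562), (57.588470458984375, 90.14600372314453), 84.20720672607422)
[[600.3, 150.5, 46.0], [641.7, -153.7, 46.0], [446.4, -174.4, 46.0], [407.1, 123.4, 46.0]]
or 755.5 ((176.40000915527344, 208.2999725341797), (44.830570220947266, 19.374727249145508), 81.8698959350586) [[517.3, 332.2, 42.0], [528.7, 268.4, 42.0], [380.5, 239.4, 42.0], [369.6, 302.3, 42.0]]
open [574.11625087  80.49171988  46.        ] stop [486.16899355 295.63724588  42.        ] slim [409.48180067 281.3100431   42.        ] stop top [483.85314295 290.42999265  86.        ]
```

View pics/topc.png

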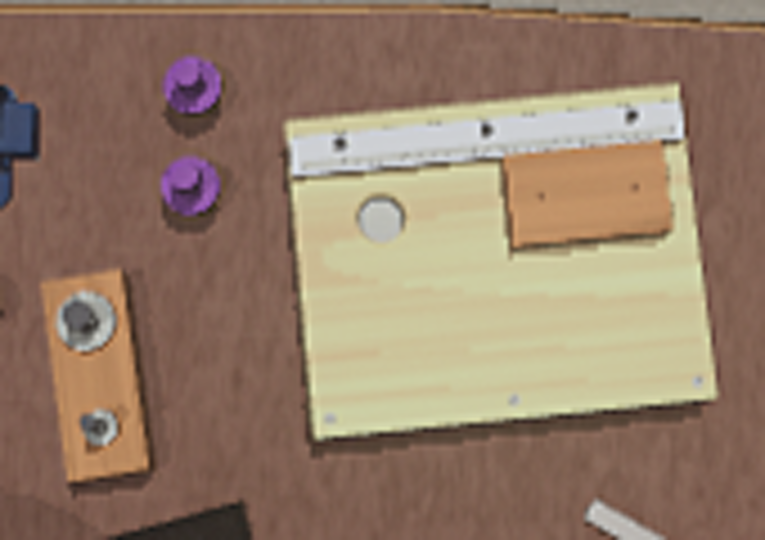

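Call:
apply_moves --commands '[[0, [-0.04, -0.009, 0.0], -0.06], [0, [-0.08, -0.018, 0.01], -0.12], [0, [-0.12, -0.027, 0.015], -0.18], [0, [-0.16, -0.036, 0.02], -0.24], [0, [-0.2, -0.045, 0.025], -0.3], [0, [-0.24, -0.054, 0.03], -0.36], [0, [-0.28, -0.063, 0.03], -0.42], [0, [-0.32, -0.075, 0.03], -0.48]]'

```text
time: 0.82
tool_pos: [456.1, 311.3, 200.3]
orientation: [[-0.991, -0.132, -0.001], [-0.132, 0.991, -0.0], [0.001, -0.0, -1.0]]
force: [0.9, 1.7, -0.1]
width: 85.3
grip_force: 0.0
```

Call:
apply_moves --commands '[[0, [-0.025, -0.023, 0], 0], [0, [-0.025, -0.023, 0], 0], [0, [-0.025, -0.023, 0], 0]]'

```text
time: 1.07
tool_pos: [483.8, 291.6, 200.3]
orientation: [[-0.992, -0.125, -0.002], [-0.125, 0.992, -0.0], [0.002, -0.0, -1.0]]
force: [-0.8, 0.4, -0.1]
width: 85.2
grip_force: 0.0
```

```bash
python3 - <<'E'
from h import *
im,P=snap("wrist","pics/w1.png"); o=get_obs(); print(o["tool_pos"],o["joints"],o["qd"])
print("pred stop top",proj(P,(484,291,86)))
b=cv2.cvtColor(im,cv2.COLOR_RGB2BGR); cv2.imwrite("pics/w1b.png",cv2.resize(b,None,fx=1.5,fy=1.5))
E
```

```text
[482.73742966 292.53612641 200.60482418] [4.25652069e-01 1.48060653e-01 1.45783399e-01 1.57032817e+00
 6.45818983e-04 2.98179611e-01] [ 0.03778161 -0.01859904 -0.00916175  0.00204135  0.0009308  -0.00068648]
pred stop top [258.30223135 188.25134722]
```

View pics/w1b.png

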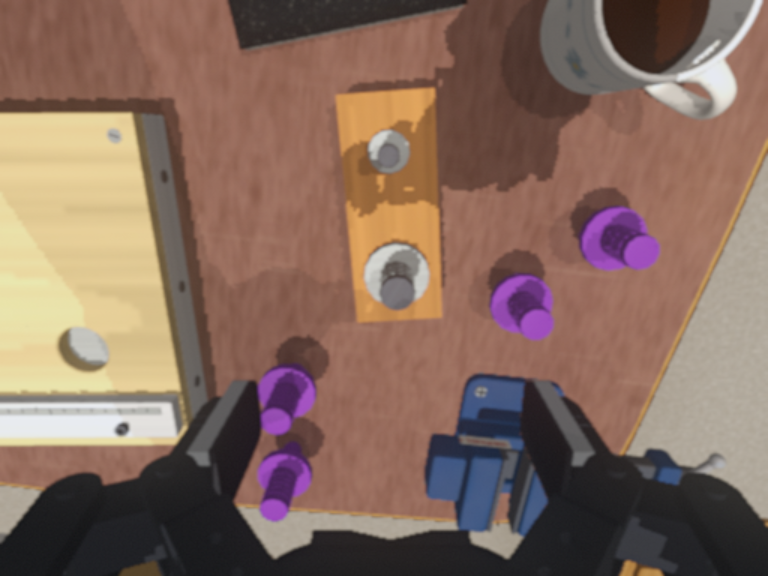

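The wrist view shows the stop pin's flange at (264.7,184) and grip top at (264.7,195) in native pixels. The slim pin is at (259,101) and the opening at (56,232).

```bash
python3 - <<'E'
from h import *
im=cv2.imread("pics/w1.png"); o=get_obs(); P=pose("wrist",o)
g=cv2.cvtColor(im,cv2.COLOR_BGR2HSV)
m=cv2.inRange(g,(0,0,0),(180,60,255)); m[:150]=0;m[225:]=0;m[:,:235]=0;m[:,295:]=0
c=max(cv2.findContours(m,0,2)[0],key=cv2.contourArea); h=cv2.minEnclosingCircle(c); print(cv2.boundingRect(c),h)
print("flange",ray(P,(264.7,183.5),50),"top",ray(P,(264.7,194.5),86))
print("open",ray(P,(56,231.5),46))
R=np.array(o["orientation"])
for X in (ray(P,(264.7,183.5),50),ray(P,(264.7,194.5),86)): print("tool",R.T@(X-o["tool_pos"]))
for u in ((235.5,63),(290,58.5),(294.5,211.5),(238.5,214.5)): print("stand",ray(P,u,42))
E
```

```text
(243, 162, 43, 44) ((264.0566101074219, 183.4339599609375), 21.92369842529297)
flange [488.91132623 299.04902596  50.        ] top [488.06612698 298.41847172  86.        ]
open [572.22621398  83.93838224  46.        ]
tool [ -7.24076744   5.66226074 150.59169305]
tool [ -6.25318303   5.14736034 114.59347761]
stand [381.063274   257.99115151  42.        ]
stand [371.03651487 306.5470351   42.        ]
stand [518.2352972  335.07002726  42.        ]
stand [529.26902706 276.32133684  42.        ]
```

Call:
apply_moves --commands '[[0, [-0.0068, 0.0055, 0.01], 0], [0, [-0.0068, 0.0055, 0.05], 0], [0, [-0.0068, 0.0055, 0.09], 0], [0, [-0.0068, 0.0055, 0.125], 0], [0, [-0.0068, 0.0055, 0.145], 0], [0, [-0.0068, 0.0055, 0.1465], 0], [0, [-0.0068, 0.0055, 0.1465], 0], [0.3, [-0.0068, 0.0055, 0.1465], 0]]' --squeeze 50

```text
time: 1.78
tool_pos: [489.2, 300.8, 56.2]
orientation: [[-0.991, -0.13, 0.002], [-0.13, 0.991, 0.001], [-0.002, 0.001, -1.0]]
force: [0.1, -0.4, 0.4]
width: 75.2
grip_force: 0.0
```

Call:
apply_moves --commands '[[1, [0, 0, 0], 0], [1, [0, 0, 0], 0], [1, [0, 0, 0], 0], [1, [0, 0, 0], 0], [1, [0, 0, 0], 0], [1, [0, 0, 0], 0], [1, [0, 0, 0], 0], [1, [0, 0, 0], 0]]'

```text
time: 2.45
tool_pos: [490.3, 297.5, 56.6]
orientation: [[-0.992, -0.127, 0.003], [-0.127, 0.992, -0.004], [-0.003, -0.004, -1.0]]
force: [0.0, -4.7, 4.6]
width: 20.4
grip_force: 48.8
```

```bash
python3 - <<'E'
from h import *
im,P=snap("wrist","pics/w2.png"); o=get_obs(); print(o)
cv2.imwrite("pics/w2b.png",cv2.cvtColor(im,cv2.COLOR_RGB2BGR))
E
```

```text
{'time': 2.5, 'joints': array([ 0.43103907,  0.20469254, -0.07767432,  1.28694552, -0.00458858,
        0.30331755]), 'qd': array([ 0.00138056, -0.00025784, -0.0009568 , -0.00041763,  0.00022801,
       -0.00011634]), 'effort': array([ 2.46848367e+00, -3.66806388e+01,  3.00109935e+01, -8.63239747e-01,
        1.41363032e+00,  1.66857883e-02]), 'tool_pos': array([490.34119503, 297.54056962,  56.60103526]), 'orientation': array([[-0.99185057, -0.12736475,  0.00326537],
       [-0.12737612,  0.99184814, -0.00354884],
       [-0.00278675, -0.00393585, -0.99998837]]), 'force': array([-0.04536349, -5.56448905,  5.35360875]), 'wrist_torque': array([-1.05478664, -0.01681529,  0.03225157]), 'grip_force': 48.837241530418396, 'width': 20.815971860697047}
```

View pics/w2b.png

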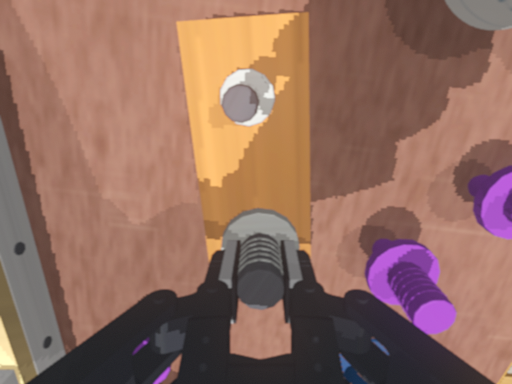

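The pin is gripped: width is about 21 mm and the pads sit on the grip above the flange. Next I lift it and carry it over the board.

Call:
apply_moves --commands '[[1, [0, 0, -0.02], 0], [1, [0, 0, -0.055], 0], [1, [0, 0, -0.095], 0], [1, [-0.008, -0.034, -0.095], 0], [1, [-0.017, -0.07, -0.095], 0], [1, [-0.026, -0.106, -0.095], 0], [1, [-0.035, -0.142, -0.095], 0], [1, [-0.042, -0.172, -0.095], 0]]'

```text
time: 3.17
tool_pos: [553.0, 131.8, 149.4]
orientation: [[-0.992, -0.128, -0.0], [-0.128, 0.992, -0.001], [0.001, -0.001, -1.0]]
force: [-0.1, 0.0, -2.5]
width: 20.4
grip_force: 50.2
```

Call:
apply_moves --commands '[[1, [-0.006, -0.025, 0], 0], [1, [-0.012, -0.05, 0], 0], [1, [-0.012, -0.05, 0], 0], [1, [-0.012, -0.05, 0], 0]]'

```text
time: 3.5
tool_pos: [570.9, 84.7, 149.0]
orientation: [[-0.992, -0.126, -0.002], [-0.126, 0.992, 0.0], [0.002, 0.001, -1.0]]
force: [-0.6, -0.3, -3.0]
width: 20.7
grip_force: 50.0
```

```bash
python3 - <<'E'
from h import *
im,P=snap("wrist","pics/w3.png"); o=get_obs(); print({k:np.round(o[k],3) for k in("time","tool_pos","orientation","force","joints","width","grip_force","qd")})
cv2.imwrite("pics/w3b.png",cv2.resize(cv2.cvtColor(im,cv2.COLOR_RGB2BGR),None,fx=1.5,fy=1.5))
print(proj(P,(572,84,46)))
E
```

```text
{'time': np.float64(3.55), 'tool_pos': array([570.587,  85.804, 149.106]), 'orientation': array([[-0.992, -0.127, -0.002],
       [-0.127,  0.992,  0.001],
       [ 0.002,  0.001, -1.   ]]), 'force': array([-0.511, -0.184, -3.134]), 'joints': array([ 3.300e-02,  1.820e-01,  8.200e-02,  1.472e+00,  1.000e-03,
       -9.500e-02]), 'width': np.float64(20.223), 'grip_force': np.float64(50.023), 'qd': array([ 0.028, -0.007, -0.002,  0.002,  0.001, -0.   ])}
[257.82683038 193.37677645]
```

View pics/w3b.png

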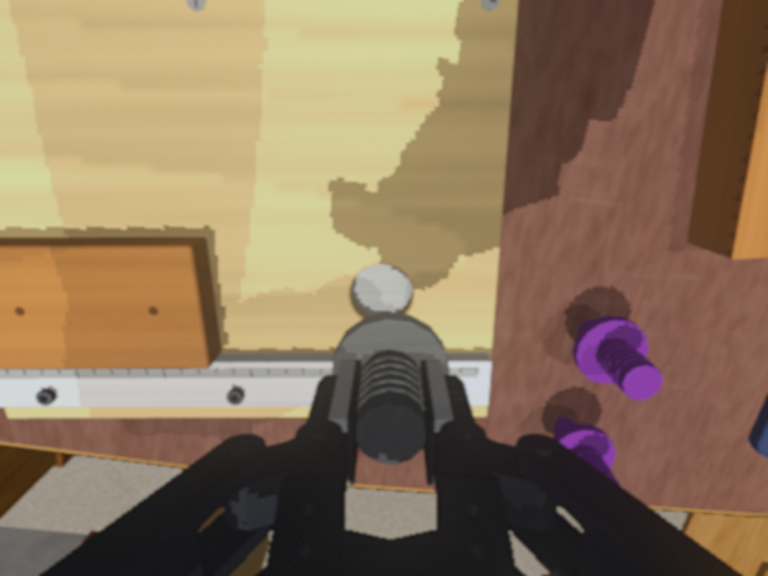

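Wrist view: the opening is at about (254.7,194) native, just ahead of the pin. The blank's end is at x≈(145) native, and the board's right edge runs from (346,0) to (326,272).

```bash
python3 - <<'E'
from h import *
im=cv2.imread("pics/w3.png"); P=pose("wrist"); o=get_obs(); R=np.array(o["orientation"])
X=ray(P,(254.7,194),46); print("open",X,"tool",R.T@(X-o["tool_pos"]))
a,b=ray(P,(519/1.5,0),46),ray(P,(492/1.5,352/1.5),46); d=b-a; print("board x dir deg",np.degrees(np.arctan2(d[1],d[0])))
print("tool -x deg",np.degrees(np.arctan2(-R[1,0],-R[0,0])))
hsv=cv2.cvtColor(im,cv2.COLOR_BGR2HSV)
m=cv2.inRange(hsv,(0,0,150),(180,35,255)); m[:165]=0;m[225:]=0;m[:,:215]=0;m[:,300:]=0
c=max(cv2.findContours(m,0,2)[0],key=cv2.contourArea); print(cv2.boundingRect(c))
# fence upper front edge samples, plywood/fence transition columns
for u in (170,190,200,300,315):
    col=hsv[215:290,u]; print(u,[tuple(x) for x in col[::3]] if u==190 else "")
# top view board edges
T=pose("top")
q=lambda u,v,z:ray(T,(155+u/4.5,125+v/4.5),z)
for n,s in (("left",((288,122),(314,438))),("right",((679,85),(716,398))),("front",((314,438),(716,398)))):
    a,b=[q(*p,46) for p in s]; d=b-a; print(n,np.degrees(np.arctan2(d[1],d[0])),np.linalg.norm(d),a,b)
print("top open",q(381,219,46)) 
for p in ((514,247),(668,232),(508,157),(662,142)): print("blank",q(*p,68))
E
```

```text
open [572.59906833  82.584263    46.        ] tool [ -1.75123701  -3.54863981 103.10026226]
board x dir deg 7.50658483129767
tool -x deg 7.316169889209231
(237, 176, 38, 32)
170 
190 [(np.uint8(21), np.uint8(94), np.uint8(204)), (np.uint8(20), np.uint8(93), np.uint8(204)), (np.uint8(20), np.uint8(92), np.uint8(207)), (np.uint8(21), np.uint8(91), np.uint8(210)), (np.uint8(21), np.uint8(92), np.uint8(211)), (np.uint8(21), np.uint8(93), np.uint8(209)), (np.uint8(20), np.uint8(102), np.uint8(165)), (np.uint8(18), np.uint8(34), np.uint8(111)), (np.uint8(20), np.uint8(22), np.uint8(106)), (np.uint8(10), np.uint8(8), np.uint8(196)), (np.uint8(18), np.uint8(7), np.uint8(175)), (np.uint8(25), np.uint8(10), np.uint8(148)), (np.uint8(18), np.uint8(7), np.uint8(182)), (np.uint8(15), np.uint8(8), np.uint8(204)), (np.uint8(12), np.uint8(6), np.uint8(203)), (np.uint8(12), np.uint8(6), np.uint8(202)), (np.uint8(15), np.uint8(8), np.uint8(201)), (np.uint8(23), np.uint8(5), np.uint8(201)), (np.uint8(15), np.uint8(5), np.uint8(197)), (np.uint8(20), np.uint8(92), np.uint8(209)), (np.uint8(25), np.uint8(80), np.uint8(210)), (np.uint8(21), np.uint8(88), np.uint8(165)), (np.uint8(7), np.uint8(101), np.uint8(131)), (np.uint8(8), np.uint8(101), np.uint8(131)), (np.uint8(8), np.uint8(99), np.uint8(134))]
200 
300 
315 
left -173.12619936792203 239.77875554032713 [644.29840677 150.89022288  46.        ] [406.24313955 122.19281257  46.        ]
right -172.99479487476214 239.87889786919138 [ 682.83968305 -145.23439392   46.        ] [ 444.75146289 -174.48990732   46.        ]
front -82.60456459232618 299.1714011159846 [406.24313955 122.19281257  46.        ] [ 444.75146289 -174.48990732   46.        ]
top open [571.89616899  78.16595632  46.        ]
blank [549.7258631  -20.73884163  68.        ]
blank [ 564.53866041 -134.22739514   68.        ]
blank [617.35318292 -14.84838993  68.        ]
blank [ 632.45305265 -129.19150889   68.        ]
```

Call:
apply_moves --commands '[[1, [-0.006, -0.01, 0.02], 0], [1, [-0.006, -0.01, 0.04], 0], [1, [-0.006, -0.01, 0.049], 0], [1, [-0.006, -0.01, 0.049], 0], [1, [-0.006, -0.01, 0.049], 0], [1, [-0.006, -0.01, 0.049], 0]]' --squeeze 50

```text
time: 4.05
tool_pos: [578.6, 77.9, 101.9]
orientation: [[-0.992, -0.13, 0.001], [-0.13, 0.992, 0.0], [-0.001, 0.0, -1.0]]
force: [0.1, -0.7, -2.8]
width: 20.3
grip_force: 50.1
```

```bash
cat >> h.py <<'E'
OP=np.array([572.6,81.6]); TH=np.radians(7.2)
def st():
    o=get_obs(); p=o["tool_pos"]; d=p[:2]-OP; c,s=np.cos(TH),np.sin(TH)
    print("t %.2f z %.2f board off x %.2f y %.2f F %s tq %s tilt %s qd %.3f"%(o["time"],p[2],c*d[0]+s*d[1],-s*d[0]+c*d[1],np.round(o["force"],1),np.round(o["wrist_torque"],2),np.round(o["orientation"][:2,2],4),np.abs(o["qd"]).max()), np.round(p,2))
E
python3 -c "
from h import *
st()
im,P=snap('wrist','pics/w4.png')
st()
for n,v in (('grip top',(260,287)),):
  pass
"
```

```text
t 4.05 z 101.89 board off x 5.45 y -4.47 F [ 0.1 -0.7 -2.8] tq [-0.    0.01  0.01] tilt [0.0013 0.0002] qd 0.018 [578.57  77.85 101.89]
t 4.10 z 102.40 board off x 5.90 y -4.64 F [-0.   0.2 -2.7] tq [ 0.01 -0.06  0.  ] tilt [0.0025 0.0002] qd 0.007 [579.03  77.73 102.4 ]
```

View pics/w4.png

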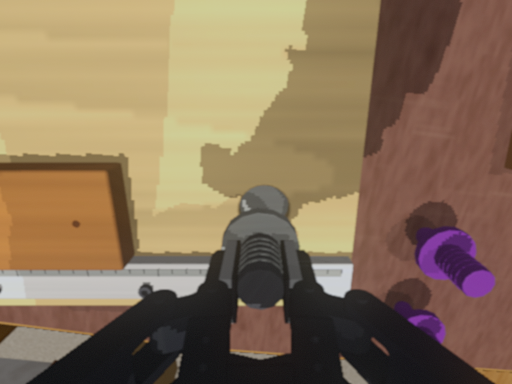

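The image shows the opening spanning columns 239–290 and the pin at column 260, so the pin is about 3 mm short in y and inside the rim. I descend.

Call:
apply_moves --commands '[[1, [0.001, -0.0025, 0.005], 0], [1, [0.001, -0.0025, 0.01], 0], [1, [0.001, -0.0025, 0.014], 0], [1, [0.001, -0.0025, 0.018], 0], [1, [0.001, -0.0025, 0.018], 0], [1, [0.001, -0.0025, 0.018], 0]]'

```text
time: 4.6
tool_pos: [577.0, 74.4, 82.1]
orientation: [[-0.992, -0.129, -0.001], [-0.129, 0.992, -0.0], [0.001, 0.0, -1.0]]
force: [1.3, -0.2, -1.7]
width: 20.5
grip_force: 50.1
```

```bash
sed -i 's/572.6,81.6/572.7,80.8/' h.py && python3 -c "
from h import *
st()"
```

```text
t 4.60 z 82.09 board off x 3.51 y -6.88 F [ 1.3 -0.2 -1.7] tq [-0.01  0.06 -0.  ] tilt [-0.0014 -0.    ] qd 0.012 [577.05  74.42  82.09]
```

Call:
apply_moves --commands '[[1, [-0.001, 0.001, 0.002], 0], [1, [-0.001, 0.001, 0.004], 0], [1, [-0.001, 0.001, 0.005], 0], [1, [-0.001, 0.001, 0.005], 0], [1, [-0.001, 0.001, 0.005], 0]]'

```text
time: 5.02
tool_pos: [578.9, 75.7, 78.5]
orientation: [[-0.992, -0.129, 0.001], [-0.129, 0.992, 0.0], [-0.001, 0.0, -1.0]]
force: [0.4, 0.0, 0.5]
width: 20.5
grip_force: 50.6
```

```bash
python3 -c "
from h import *
st()"
```

```text
t 5.02 z 78.46 board off x 5.48 y -5.82 F [0.4 0.  0.5] tq [0.08 0.07 0.01] tilt [0.0011 0.0003] qd 0.001 [578.87  75.72  78.46]
```

Contact is at z=78.5 as predicted, with about 3 N. I sweep along +y on the +x side.

Call:
apply_moves --commands '[[1, [0, 0.001, 0.0005], 0], [1, [0, 0.002, 0.001], 0], [1, [0, 0.003, 0.001], 0], [1, [0, 0.004, 0.001], 0], [1, [0, 0.005, 0.001], 0], [1, [0, 0.006, 0.001], 0]]'

```text
time: 5.52
tool_pos: [579.1, 80.5, 78.3]
orientation: [[-0.992, -0.128, 0.003], [-0.128, 0.992, -0.002], [-0.003, -0.003, -1.0]]
force: [-0.2, -4.7, 6.1]
width: 20.6
grip_force: 51.1
```

```bash
python3 -c "
from h import *
st()"
```

```text
t 5.52 z 78.33 board off x 6.30 y -1.13 F [-0.2 -4.7  6.1] tq [-1.03 -0.07 -0.01] tilt [ 0.0034 -0.0024] qd 0.022 [579.09  80.47  78.33]
```

Call:
apply_moves --commands '[[1, [0.0005, 0.001, 0], 0], [1, [0.001, 0.002, 0], 0], [1, [0.001, 0.003, 0], 0], [1, [0.001, 0.004, 0], 0], [1, [0.001, 0.005, 0], 0], [1, [0.001, 0.006, 0], 0], [1, [0.001, 0.007, 0], 0]]'

```text
time: 6.1
tool_pos: [577.3, 87.6, 78.3]
orientation: [[-0.992, -0.128, 0.004], [-0.128, 0.992, -0.002], [-0.004, -0.002, -1.0]]
force: [1.0, -4.5, 5.0]
width: 20.4
grip_force: 51.1
```

```bash
python3 -c "
from h import *
st()"
```

```text
t 6.10 z 78.32 board off x 5.45 y 6.13 F [ 1.  -4.5  5. ] tq [-1.11 -0.23 -0.01] tilt [ 0.0038 -0.0019] qd 0.021 [577.33  87.56  78.32]
```

Call:
apply_moves --commands '[[1, [0.001, 0.001, 0], 0], [1, [0.0025, 0.001, 0], 0], [1, [0.004, 0.001, 0], 0], [1, [0.0055, 0.001, 0], 0], [1, [0.007, 0.001, 0], 0], [1, [0.0085, 0.0005, 0], 0], [1, [0.0095, 0.0, 0], 0], [1, [0.0095, -0.001, 0], 0]]'

```text
time: 6.77
tool_pos: [568.4, 87.9, 78.1]
orientation: [[-0.992, -0.13, 0.005], [-0.13, 0.992, 0.004], [-0.005, 0.004, -1.0]]
force: [3.5, 3.3, 5.2]
width: 20.8
grip_force: 50.9
```

```bash
python3 -c "
from h import *
st()"
```

```text
t 6.77 z 78.08 board off x -3.37 y 7.63 F [3.5 3.3 5.2] tq [ 0.6  -1.05 -0.07] tilt [0.0049 0.0042] qd 0.023 [568.4   87.95  78.08]
```

Call:
apply_moves --commands '[[1, [0.0005, -0.001, 0], 0], [1, [0.001, -0.002, 0], 0], [1, [0.001, -0.003, 0], 0], [1, [0.001, -0.004, 0], 0], [1, [0.001, -0.005, 0], 0], [1, [0.001, -0.006, 0], 0], [1, [0.001, -0.007, 0], 0]]'

```text
time: 7.35
tool_pos: [566.3, 82.9, 77.7]
orientation: [[-0.991, -0.131, 0.0], [-0.131, 0.991, 0.009], [-0.001, 0.008, -1.0]]
force: [1.3, 5.4, 8.6]
width: 20.3
grip_force: 51.2
```

```bash
python3 -c "
from h import *
st()"
```

```text
t 7.35 z 77.70 board off x -6.13 y 2.87 F [1.3 5.4 8.6] tq [ 1.35 -0.21 -0.04] tilt [0.0003 0.0085] qd 0.022 [566.26  82.88  77.7 ]
```

Call:
apply_moves --commands '[[1, [-0.0005, -0.001, 0], 0], [1, [-0.001, -0.002, 0], 0], [1, [-0.001, -0.003, 0], 0], [1, [-0.001, -0.004, 0], 0], [1, [-0.001, -0.005, 0], 0], [1, [-0.001, -0.006, 0], 0], [1, [-0.001, -0.007, 0], 0]]'

```text
time: 7.93
tool_pos: [567.3, 76.6, 78.2]
orientation: [[-0.991, -0.131, -0.001], [-0.131, 0.991, 0.01], [-0.0, 0.01, -1.0]]
force: [-0.6, 6.1, 10.7]
width: 20.5
grip_force: 51.4
```

```bash
python3 -c "
from h import *
st()"
```

```text
t 7.93 z 78.16 board off x -5.91 y -3.46 F [-0.6  6.1 10.7] tq [ 1.8   0.25 -0.  ] tilt [-0.0012  0.0095] qd 0.022 [567.27  76.62  78.16]
```

Call:
apply_moves --commands '[[1, [0, -0.001, -0.0005], 0], [1, [0, -0.002, -0.0005], 0], [1, [0, -0.003, -0.0005], 0], [1, [0, -0.004, -0.0005], 0], [1, [0, -0.0045, -0.0005], 0], [1, [0, -0.0045, -0.0005], 0]]'

```text
time: 8.43
tool_pos: [567.7, 72.6, 78.3]
orientation: [[-0.991, -0.131, -0.002], [-0.131, 0.991, 0.011], [0.0, 0.011, -1.0]]
force: [-1.4, 8.2, 9.0]
width: 21.1
grip_force: 51.3
```

```bash
python3 -c "
from h import *
st()"
```

```text
t 8.43 z 78.30 board off x -5.98 y -7.50 F [-1.4  8.2  9. ] tq [1.98 0.22 0.01] tilt [-0.0016  0.0107] qd 0.003 [567.71  72.61  78.3 ]
```

Call:
apply_moves --commands '[[1, [-0.0015, 0.0005, 0], 0], [1, [-0.0025, 0.0015, 0], 0], [1, [-0.0025, 0.0025, 0], 0], [1, [-0.0025, 0.0035, 0], 0], [1, [-0.0025, 0.0045, 0], 0], [1, [-0.0025, 0.0055, 0], 0], [1, [-0.0025, 0.0065, 0], 0], [1, [-0.0025, 0.0075, 0], 0]]'

```text
time: 9.1
tool_pos: [568.3, 74.3, 78.2]
orientation: [[-0.992, -0.129, -0.004], [-0.129, 0.992, -0.004], [0.004, -0.003, -1.0]]
force: [-2.8, -5.6, 11.0]
width: 20.5
grip_force: 51.7
```

```bash
python3 -c "
from h import *
st()"
```

```text
t 9.10 z 78.22 board off x -5.16 y -5.89 F [-2.8 -5.6 11. ] tq [-1.39  0.78 -0.02] tilt [-0.0038 -0.0036] qd 0.021 [568.31  74.31  78.22]
```

Call:
apply_moves --commands '[[1, [-0.0005, 0.001, -0.001], 0], [1, [-0.001, 0.002, -0.001], 0], [1, [-0.001, 0.003, -0.001], 0], [1, [-0.001, 0.004, -0.001], 0], [1, [-0.001, 0.005, -0.001], 0], [1, [-0.001, 0.006, -0.001], 0], [1, [-0.001, 0.007, -0.001], 0], [1, [-0.001, 0.008, -0.001], 0]]'

```text
time: 9.77
tool_pos: [568.7, 82.7, 77.6]
orientation: [[-0.992, -0.128, -0.004], [-0.128, 0.992, -0.002], [0.004, -0.002, -1.0]]
force: [0.1, -0.6, -1.9]
width: 20.0
grip_force: 50.2
```

```bash
python3 -c "
from h import *
st()"
```

```text
t 9.77 z 77.59 board off x -3.73 y 2.36 F [ 0.1 -0.6 -1.9] tq [-0.09 -0.13 -0.04] tilt [-0.0036 -0.002 ] qd 0.057 [568.71  82.67  77.59]
```

z dropped below contact with almost no load, so the foot may be over the hole. I press down here.

Call:
apply_moves --commands '[[1, [0, 0, 0.001], 0], [1, [0, 0, 0.002], 0], [1, [0, 0, 0.003], 0], [1, [0, 0, 0.003], 0]]'

```text
time: 10.1
tool_pos: [569.3, 84.2, 73.7]
orientation: [[-0.992, -0.129, -0.003], [-0.129, 0.992, 0.001], [0.003, 0.001, -1.0]]
force: [1.4, -0.1, -3.8]
width: 20.4
grip_force: 50.1
```

```bash
python3 -c "
from h import *
st()"
```

```text
t 10.10 z 73.71 board off x -2.94 y 3.78 F [ 1.4 -0.1 -3.8] tq [ 0.14 -0.44  0.02] tilt [-0.0027  0.0011] qd 0.002 [569.31  84.18  73.71]
```

It's in (z=73.7, no load). I keep pressing down gently.

Call:
apply_moves --commands '[[1, [0, 0, 0.002], 0], [1, [0, 0, 0.004], 0], [1, [0, 0, 0.006], 0], [1, [0, 0, 0.008], 0], [1, [0, 0, 0.01], 0], [1, [0, 0, 0.01], 0]]'

```text
time: 10.6
tool_pos: [569.8, 83.7, 64.5]
orientation: [[-0.992, -0.129, -0.001], [-0.129, 0.992, 0.0], [0.001, 0.0, -1.0]]
force: [0.2, 1.5, -2.4]
width: 20.2
grip_force: 50.1
```

```bash
python3 -c "
from h import *
st()"
```

```text
t 10.60 z 64.48 board off x -2.49 y 3.29 F [ 0.2  1.5 -2.4] tq [ 0.18 -0.12 -0.04] tilt [-0.0013  0.0003] qd 0.006 [569.82  83.75  64.48]
```

Call:
apply_moves --commands '[[1, [0, 0, 0.002], 0], [1, [0, 0, 0.004], 0], [1, [0, 0, 0.0055], 0], [1, [0, 0, 0.0055], 0], [1, [0, 0, 0.0055], 0]]'

```text
time: 11.02
tool_pos: [570.2, 83.6, 60.6]
orientation: [[-0.992, -0.129, 0.0], [-0.129, 0.992, -0.0], [-0.0, -0.0, -1.0]]
force: [-2.1, -0.1, 4.3]
width: 20.5
grip_force: 50.6
```

```bash
python3 -c "
from h import *
st()"
```

```text
t 11.02 z 60.58 board off x -2.09 y 3.05 F [-2.1 -0.1  4.3] tq [0.07 0.53 0.1 ] tilt [ 0.0001 -0.0001] qd 0.002 [570.24  83.56  60.58]
```

It's fully home at z=60.6 with light load. I release and rise.

Call:
apply_moves --commands '[[0.3, [0, 0, 0], 0], [0.3, [0, 0, 0], 0], [0.3, [0, 0, 0], 0], [0.3, [0, 0, -0.01], 0], [0.3, [0, 0, -0.04], 0], [0.3, [0, 0, -0.08], 0], [0.3, [0.02, -0.02, -0.11], 0], [0.3, [0.05, -0.04, -0.13], 0]]'

```text
time: 11.68
tool_pos: [528.7, 37.5, 194.3]
orientation: [[-0.991, -0.131, 0.008], [-0.131, 0.991, -0.001], [-0.007, -0.002, -1.0]]
force: [0.0, -1.4, 1.1]
width: 60.0
grip_force: 0.0
```

Call:
apply_moves --commands '[[0.3, [0.01, -0.04, 0], 0], [0.3, [0.02, -0.05, 0], 0], [0.3, [0.02, -0.05, 0], 0], [0.3, [0.02, -0.05, 0], 0]]'

```text
time: 12.02
tool_pos: [512.5, -15.0, 190.1]
orientation: [[-0.992, -0.127, 0.001], [-0.127, 0.992, 0.001], [-0.001, 0.001, -1.0]]
force: [0.4, 0.6, 0.8]
width: 60.0
grip_force: 0.0
```

```bash
python3 - <<'E'
from h import *
st()
im,P=snap("wrist","pics/w5.png"); st()
cv2.imwrite("pics/w5b.png",cv2.resize(cv2.cvtColor(im,cv2.COLOR_RGB2BGR),None,fx=1.5,fy=1.5))
E
```

```text
t 12.02 z 190.14 board off x -71.76 y -87.53 F [0.4 0.6 0.8] tq [-0.04 -0.    0.02] tilt [0.0007 0.0007] qd 0.033 [512.48 -15.03 190.14]
t 12.07 z 189.67 board off x -71.56 y -86.85 F [-0.3  1.  -0.7] tq [ 0.02  0.05 -0.01] tilt [0.     0.0008] qd 0.023 [512.59 -14.33 189.67]
```

View pics/w5b.png

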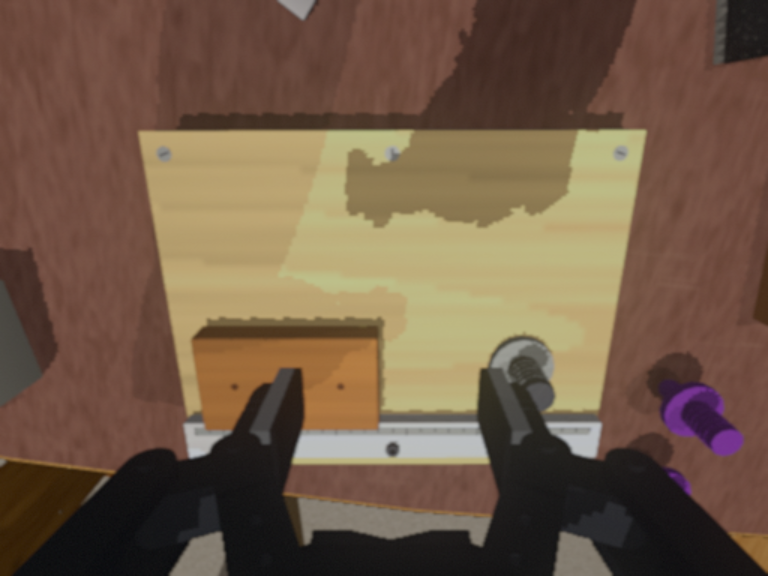

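The pin stands seated with its flange on the plywood (ellipse centre (347,240) native). The blank's top face runs from (129,225) to (253,225) along its near edge, flush to the fence at row 287.

```bash
python3 - <<'E'
from h import *
P=pose("wrist"); o=get_obs(); R=np.array(o["orientation"])
pts={n:ray(P,(u/1.5,v/1.5),68) for n,u,v in (("RN",380,338),("RF",380,430),("LN",193,338),("LF",205,430))}
pts["flange"]=ray(P,(521/1.5,362/1.5),54)
c,s=np.cos(TH),np.sin(TH)
for n,X in pts.items():
    d=X[:2]-OP; print(n,X.round(1),"board-rel-opening",round(c*d[0]+s*d[1],1),round(-s*d[0]+c*d[1],1),"tool",(R.T@(X-o["tool_pos"])).round(1))
E
```

```text
RN [552.7 -14.4  68. ] board-rel-opening -31.7 -92.0 tool [-39.8  -5.4 121.7]
RF [621.1  -6.1  68. ] board-rel-opening 37.2 -92.3 tool [-108.7   -5.8  121.7]
LN [ 567.9 -131.7   68. ] board-rel-opening -31.4 -210.3 tool [ -39.8 -123.6  121.6]
LF [ 636.4 -124.4   68. ] board-rel-opening 37.5 -211.5 tool [-108.7 -125.1  121.6]
flange [564.8  83.2  54. ] board-rel-opening -7.5 3.4 tool [-64.3  89.9 135.8]
```

Call:
apply_moves --commands '[[0.7, [-0.01, -0.019, 0], 0.12], [0.7, [-0.02, -0.038, 0], 0.24], [0.7, [-0.03, -0.057, 0], 0.36], [0.7, [-0.04, -0.076, 0], 0.48], [0.7, [-0.05, -0.095, 0], 0.6], [0.7, [-0.06, -0.114, 0], 0.72], [0.7, [-0.07, -0.133, 0], 0.84], [0.7, [-0.0736, -0.147, 0], 0.96]]'

```text
time: 12.73
tool_pos: [606.2, -150.6, 188.1]
orientation: [[-0.671, 0.741, -0.001], [0.741, 0.671, 0.001], [0.001, -0.0, -1.0]]
force: [0.5, 0.7, 0.2]
width: 25.5
grip_force: 0.0
```

Call:
apply_moves --commands '[[0.7, [0, 0, 0.02], 0.12], [0.7, [0, 0, 0.04], 0.24], [0.7, [0, 0, 0.06], 0.36], [0.7, [0, 0, 0.06], 0.48], [0.7, [0, 0, 0.06], 0.6], [0.7, [0, 0, 0.06], 0.611], [0.7, [0, 0, 0.06], 0.611], [0.7, [0, 0, 0.06], 0.611]]'

```text
time: 13.4
tool_pos: [605.0, -150.1, 129.6]
orientation: [[-0.132, 0.991, -0.0], [0.991, 0.132, 0.0], [0.0, -0.0, -1.0]]
force: [-0.0, 0.9, -0.0]
width: 25.8
grip_force: 0.0
```

```bash
python3 - <<'E'
from h import *
im,P=snap("wrist","pics/w6.png"); st(); o=get_obs(); print(o["width"],np.round(o["orientation"],3))
E
```

```text
t 13.45 z 129.90 board off x 3.05 y -233.33 F [-0.   0.1 -0.4] tq [ 0.02 -0.01  0.  ] tilt [0.0003 0.0001] qd 0.008 [ 604.97 -150.31  129.9 ]
25.391905431516914 [[-0.132  0.991  0.   ]
 [ 0.991  0.132  0.   ]
 [ 0.     0.    -1.   ]]
```

View pics/w6.png

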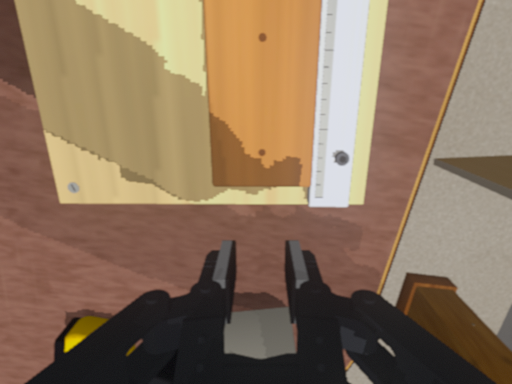

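```bash
python3 - <<'E'
from h import *
P=pose("wrist"); o=get_obs(); R=np.array(o["orientation"])
for z in (40,80,120): print(z,ray(P,(260,308),z).round(0), "tape",ray(P,(105,330),36).round(0))
X=ray(P,(213,186),68);Y=ray(P,(309,186),68); print("blank end in tool",(R.T@(X-o["tool_pos"])).round(1),(R.T@(Y-o["tool_pos"])).round(1))
T=pose("top"); print("top box corner",[ray(T,p,z).round(0).tolist() for z in (0,90) for p in ((345,160),(350,180))])
E
```

```text
40 [ 619. -257.   40.] tape [ 474. -306.   36.]
80 [ 615. -224.   80.] tape [ 474. -306.   36.]
120 [ 610. -191.  120.] tape [ 474. -306.   36.]
blank end in tool [ 19.6 -33.1  61.9] [19.6 34.3 61.9]
top box corner [[642.0, -292.0, 0.0], [571.0, -309.0, 0.0], [620.0, -267.0, 90.0], [554.0, -283.0, 90.0]]
```

The fingers sit centred behind the blank's end, 8.6 mm clear. I descend and push.

Call:
apply_moves --commands '[[0.7, [0, 0, 0.03], 0], [0.7, [0, 0, 0.06], 0], [0.7, [0, 0, 0.075], 0], [0.7, [0, 0, 0.075], 0], [0.7, [0.004, 0, 0.075], 0], [0.7, [0.008, 0, 0.075], 0], [0.7, [0.012, 0, 0.075], 0], [0.7, [0.016, 0, 0.075], 0]]'

```text
time: 14.12
tool_pos: [604.0, -135.2, 57.3]
orientation: [[-0.129, 0.992, 0.004], [0.992, 0.129, -0.002], [-0.002, 0.004, -1.0]]
force: [0.0, -0.8, -0.0]
width: 25.4
grip_force: 0.4
```

Call:
apply_moves --commands '[[0.7, [0.005, 0, 0], 0], [0.7, [0.01, 0, 0], 0], [0.7, [0.015, 0, 0], 0], [0.7, [0.02, 0, 0], 0], [0.7, [0.025, 0, 0], 0], [0.7, [0.03, 0, 0], 0], [0.7, [0.035, 0, 0], 0], [0.7, [0.04, 0, 0], 0]]'

```text
time: 14.78
tool_pos: [597.1, -94.9, 54.7]
orientation: [[-0.129, 0.992, -0.0], [0.992, 0.129, 0.0], [0.0, -0.0, -1.0]]
force: [0.5, -1.0, 0.0]
width: 25.6
grip_force: 0.4
```

```bash
python3 - <<'E'
from h import *
st()
im,P=snap("wrist","pics/w7.png"); o=get_obs(); print(o["width"],np.round(o["orientation"],3))
E
```

```text
t 14.78 z 54.70 board off x 2.19 y -177.34 F [ 0.5 -1.   0. ] tq [-0.15  0.01 -0.03] tilt [-0.0002  0.    ] qd 0.091 [597.1  -94.86  54.7 ]
25.524285633800947 [[-0.13   0.992 -0.001]
 [ 0.992  0.13   0.001]
 [ 0.001 -0.    -1.   ]]
```

View pics/w7.png

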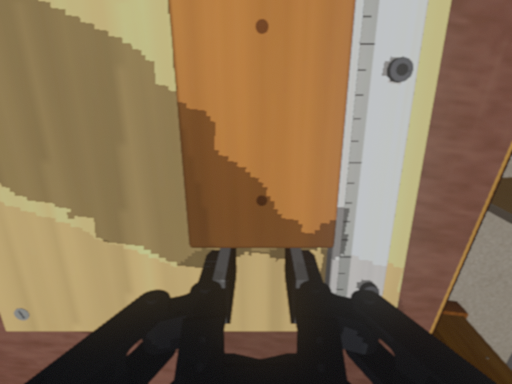

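The blank slides parallel against the fence with its end at row 247, pushed by both fingers at about 1 N. I continue, slowing towards contact.

Call:
apply_moves --commands '[[0.7, [0.004, 0, 0], 0], [0.7, [0.008, 0, 0], 0], [0.7, [0.012, 0, 0], 0], [0.7, [0.016, 0, 0], 0], [0.7, [0.018, 0, 0], 0], [0.7, [0.02, 0, 0], 0], [0.7, [0.021, 0, 0], 0], [0.7, [0.022, 0, 0], 0]]'

```text
time: 15.5
tool_pos: [594.4, -73.5, 54.8]
orientation: [[-0.129, 0.992, -0.0], [0.992, 0.129, -0.0], [-0.0, -0.0, -1.0]]
force: [-0.1, -0.5, -0.1]
width: 25.4
grip_force: 0.2
```

```bash
python3 - <<'E'
from h import *
st()
E
```

```text
t 15.50 z 54.76 board off x 2.18 y -155.79 F [-0.1 -0.5 -0.1] tq [-0.13  0.03 -0.01] tilt [-0.0001 -0.    ] qd 0.017 [594.39 -73.49  54.76]
```

Call:
apply_moves --commands '[[0.7, [0.0007, 0, 0], 0], [0.7, [0.0014, 0, 0], 0], [0.7, [0.0021, 0, 0], 0], [0.7, [0.0028, 0, 0], 0], [0.7, [0.0035, 0, 0], 0], [0.7, [0.0042, 0, 0], 0], [0.7, [0.0042, 0, 0], 0]]'

```text
time: 16.08
tool_pos: [593.9, -69.3, 54.8]
orientation: [[-0.129, 0.992, 0.0], [0.992, 0.129, 0.0], [0.0, 0.0, -1.0]]
force: [-0.2, 0.7, 0.3]
width: 25.9
grip_force: 0.0
```

```bash
python3 - <<'E'
from h import *
st()
E
```

```text
t 16.08 z 54.84 board off x 2.20 y -151.55 F [-0.2  0.7  0.3] tq [-0.06  0.02 -0.05] tilt [0.     0.0002] qd 0.002 [593.88 -69.28  54.84]
```

Call:
apply_moves --commands '[[0.7, [0.0007, 0, 0], 0], [0.7, [0.0014, 0, 0], 0], [0.7, [0.0021, 0, 0], 0], [0.7, [0.0028, 0, 0], 0], [0.7, [0.003, 0, 0], 0]]'

```text
time: 16.5
tool_pos: [593.7, -66.8, 54.9]
orientation: [[-0.128, 0.992, 0.0], [0.992, 0.128, -0.001], [-0.001, 0.0, -1.0]]
force: [-0.0, -1.9, -0.1]
width: 25.5
grip_force: 0.9
```

```bash
python3 - <<'E'
from h import *
st()
E
```

```text
t 16.50 z 54.93 board off x 2.32 y -149.05 F [-0.  -1.9 -0.1] tq [-0.41 -0.1   0.03] tilt [ 0.0004 -0.0008] qd 0.002 [593.68 -66.78  54.93]
```

Call:
apply_moves --commands '[[0.7, [0.0007, 0, 0], 0], [0.7, [0.0014, 0, 0], 0], [0.7, [0.002, 0, 0], 0], [0.7, [0.002, 0, 0], 0]]'

```text
time: 16.83
tool_pos: [593.8, -66.2, 55.3]
orientation: [[-0.128, 0.992, 0.001], [0.992, 0.128, -0.004], [-0.004, 0.001, -1.0]]
force: [0.6, -6.0, 0.7]
width: 25.7
grip_force: 2.8
```

```bash
python3 - <<'E'
from h import *
st()
E
```

```text
t 16.83 z 55.33 board off x 2.47 y -148.47 F [ 0.6 -6.   0.7] tq [-1.21 -0.15  0.01] tilt [ 0.0011 -0.0037] qd 0.004 [593.76 -66.19  55.33]
```

The blank is against the pin with about 6 N. I back off, rise and check.

Call:
apply_moves --commands '[[0.7, [-0.003, 0, 0], 0], [0.7, [-0.008, 0, 0], 0], [0.7, [-0.016, 0, 0], 0], [0.7, [-0.016, 0, -0.03], 0], [0.7, [-0.01, 0, -0.07], 0], [0.7, [0.01, 0.0, -0.1], 0], [0.7, [0.03, -0.02, -0.12], 0], [0.7, [0.04, -0.03, -0.12], 0]]'

```text
time: 17.5
tool_pos: [560.3, -27.6, 181.4]
orientation: [[-0.13, 0.992, 0.009], [0.992, 0.13, 0.0], [-0.001, 0.009, -1.0]]
force: [0.3, -0.2, 0.3]
width: 25.5
grip_force: 0.0
```

Call:
apply_moves --commands '[[0.7, [0.0, 0, 0], 0], [0.7, [0.0, 0, 0], 0], [0.7, [0.0, 0, 0], 0]]'

```text
time: 17.75
tool_pos: [558.3, -29.0, 173.8]
orientation: [[-0.128, 0.992, -0.001], [0.992, 0.128, 0.0], [0.0, -0.001, -1.0]]
force: [-1.1, 0.0, -0.4]
width: 25.5
grip_force: 0.0
```

```bash
python3 - <<'E'
from h import *
st()
im,P=snap("wrist","pics/w8.png")
cv2.imwrite("pics/w8b.png",cv2.resize(cv2.cvtColor(im,cv2.COLOR_RGB2BGR),None,fx=1.5,fy=1.5))
E
```

```text
t 17.75 z 173.80 board off x -28.03 y -107.16 F [-1.1  0.  -0.4] tq [-0.03  0.03  0.01] tilt [-0.0011  0.0003] qd 0.015 [558.32 -29.03 173.8 ]
```

View pics/w8b.png

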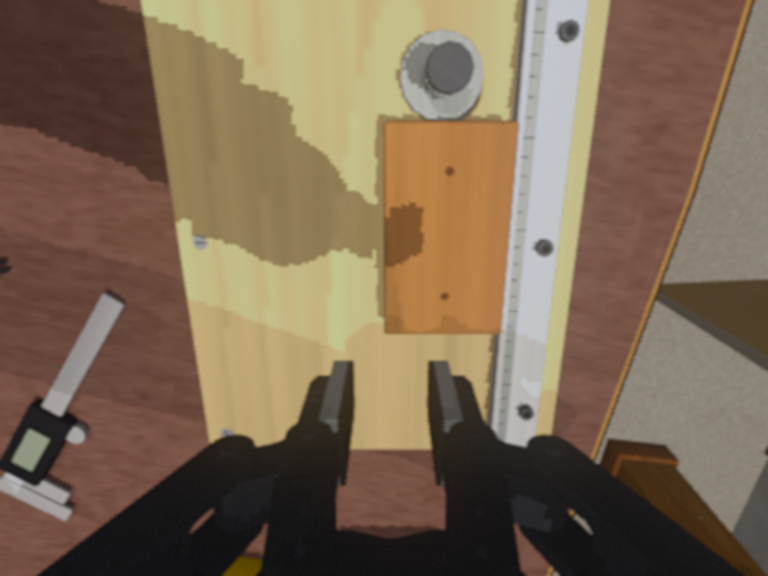

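The blank's end (row 121) meets the flange (lower rim about row 121), and its side lies along the fence. I do a quick numeric check, then hand in.

```bash
python3 - <<'E'
from h import *
P=pose("wrist"); c,s=np.cos(TH),np.sin(TH)
def b(u,v,z):
    d=ray(P,(u/1.5,v/1.5),z)[:2]-OP; return np.round([c*d[0]+s*d[1],-s*d[0]+c*d[1]],1)
for a in ((385,122,68),(518,122,68),(385,332,68),(501,332,68),(441.5,75.5,54),(441,30,54),(400,75,54),(483,75,54),(449,67,90)): print(a,b(*a))
E
```

```text
(385, 122, 68) [-31.3 -17.9]
(518, 122, 68) [ 36.2 -17.7]
(385, 332, 68) [ -31.4 -134.6]
(501, 332, 68) [  37.1 -134.3]
(441.5, 75.5, 54) [-2.1  5.2]
(441, 30, 54) [-3.1 26.1]
(400, 75, 54) [-23.7   5.3]
(483, 75, 54) [19.5  5.4]
(449, 67, 90) [-2.4  4.9]
```

```bash
python3 -c "
from h import *
print(env.job_done())"
```

```text
the job is handed in; nothing more can be done
None
```

I handed the job in at about 18 s of the 72 s allowed: the stop pin is fully home with its flange on the board, and the blank touches that flange flat along the fence and is released. The judge's result was not shown to me.

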